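# Tip a gift carton over a board edge and lay it in its tray

### The job

Take the tall grey gift carton off the stack of cards, stand it upright on the table with its foot squarely butted against the middle of the far edge of the plywood board and its blue window facing away from the board, and let go of it. Then push its top so that it tips over that edge and comes to lie on the board, window up. Finally take it up again as it lies and lay it flat inside the open grey tray, window up, without disturbing the tin, the cutter or the sharpener.

Things in the scene. Friction and masses are not known exactly. Their poses are not given: they have to be found in the camera images.
- carton_center (a point): very middle of the tall closed gift carton: rigid grey card, burgundy band round its top end, 48 (x) x 56 (y) x 190 (z) mm, 0.25 to 0.49 kg. z runs from foot to burgundy end; x points out of the 56 mm wide face with the long blue window showing a white candle (14 mm of the blue folds over the top end). It starts upright on the stack of cards, window roughly away from the robot (within 60 degrees)
- stop_edge (a point): middle of the top of the plywood board's far edge (away from the robot), against which the carton's foot is butted. x points horizontally out of that edge, away from board and robot; y runs along it; z up. The board's edge face is at x = 0, its top at z = 0, the table 20 mm below
- window (a point): centre of the carton's window face, 24 mm out from the carton's centre line in its x, half-way along its length
- board: plywood board fixed to the table, 150 (x) x 120 (y) x 20 mm high; origin at the centre of its underside, x towards its far edge. Pushed at the top, the carton pivots on the far edge and falls over by itself once it leans about 20 degrees (top pushed 55 to 60 mm); it then lies on the board, foot end overhanging by about 20 mm
- stack: stack of cut card sheets with a mint green one on top, fixed, 112 x 112 x 25 mm high; the carton starts on it. Origin at the centre of its underside, on the table; z up.
- tray: shallow open grey card tray with one burgundy end, fixed to the table, 230 mm (x) x 94 mm (y) x 20 mm high outside, walls and floor 5 mm thick (inside 220 x 84 mm, 15 mm deep). Origin at the centre of its underside; x runs along its length to the burgundy end, z up. The carton lies in it lengthwise, either way round.
- tin: bystander: round aluminium tin, 68 mm diameter, 78 mm high, upright; origin at the centre of its underside
- cutter: bystander: yellow cutter knife lying flat, 130 (x) x 18 x 15 mm high; origin at the centre of its underside
- sharpener: bystander: small brass pencil sharpener, 26 x 16 x 12 mm; origin at the centre of its underside
Mind the look-alikes: they are no part of the job. Of the things shaped like the board, the plywood one is meant.

How it is judged:
By the outcome, as a careful person would: the job done as asked, in the order asked, and still so for the second after the job is handed in, with the robot touching nothing.
It also fails if it takes over 70 s, if anything falls off the work surface, if the arm or the gripper's body presses on something with over 40 N, if the wrist force passes 120 N, or if a joint passes its speed limit or range.

### The arm

A 6-joint arm with a two-finger parallel gripper is mounted at the origin on the work surface. World frame = base frame: x ahead of the robot, y to its left, z up, the work surface at z = 0. Lengths are in mm, angles in rad, forces in N, time in s.
With the tool pointing down it reaches from about 325 to 775 mm from the base axis. Payload 9.3 kg.
Tool frame: the origin (TCP) lies on the centre line of the jaws, within the pads' length; the fingertips stand 14 mm ahead of it and the grasp point (between the pads) lies 5 mm behind it (bot.tcp_to_tips is the distance from the TCP to the fingertips, in mm); y points along the fingers, z is the direction in which the jaws open and shut, and the axes are right-handed (so a half turn about y gives the same grasp; the last joint's range is limited). The gripper opens to 85 mm and grips with 20 to 120 N. Pads are 22 mm wide; open, the fingers measure 114 mm over their backs; the gripper's body (76 mm by 85 mm) begins 54 mm behind the grasp point. The pads swing forward as they close: fully open they stand 13 mm farther back than shut.
Start: joints at [-1.291, 0.259, 0.021, 1.334, 0, 1.418], TCP at [230.671, -499.287, 245.279] pointing down, gripper open.
Joint ranges: [-3.04, 3.04], [-0.91, 1.82], [-1.04, 1.36], [-1.92, 1.95], [-1.52, 1.45], [-3.14, 3.14]. Speed limits (rad/s): [2.22, 2.22, 2.79, 3.14, 3.14, 3.14].

### API

Orientations are given as a rotation vector (axis times angle).
In Python, from rig import bot, vision gives the robot as it stands.
- The arm moves only by the tool play_rows, never from a script. Its argument "increments" is a list of rows, each an object of numbers: "claw": the closure, from -1 (fully open) to 1 (shut), so that 0 is half open; "x", "y", "z": the shift along the tool's x, y, z in units of 30 mm (1.0 is 30 mm); "spin": the turn about the tool's y in rad. In form: [{"claw": .., "x": .., "y": .., "z": .., "spin": ..}, ...]. A call has 1 to 8 rows; each row is the pose to reach, as a shift and turn from the pose commanded when the call began, along the tool's axes at that moment; what a row does not reach only later rows make up. A row lasts 1/10 s, in which the tool goes at most 50 mm and 8.59 degrees, less where a joint would pass 70% of its speed; a pose out of reach is approached as far as the arm can. A call with a gripper value outside its range is refused whole. The fingers move at their own pace and stop on an object; "newtons" is the grip in N (left out, the last holds). Time passes only in rows, so rows that repeat a pose let the fingers close. It gives the time, the measured TCP pose, the force and the opening at its end, in the units of the state.
- bot.state(): the state, without advancing time (a new reading comes with each control period).
- vision.camera(name): name is "side" or "top" or "wrist"; returns a dict with "frame" (384x512x3 uint8, red, green, blue), "fx", "fy", "cx", "cy" (pixels), "D" ([k1, k2, p1, p2, k3] as OpenCV has them; the pictures are not rectified), "R" (3x3) and "t" (3): a world point X has camera coordinates R X + t. Camera axes: x right, y down, z forward; pixel columns grow to the right and rows downward; lengths in mm; the calibration is good to about 2 mm. A picture is of the moment at which its call begins. There is no depth.
- bot.hand_in(): hands the job in, once; it reports no verdict.
The state is a dict: "clock": time; "qpos": joint angles; "joint_vel": joint speeds; "effort": joint torques, N m; "eef_pos": TCP position; "ee_rot": TCP orientation; "contact_force": force on the tool from outside, world axes, zero at the start; "torque": the same for the moment, N m; "gripper_width": finger opening in mm.
Only numpy, scipy, OpenCV 4.12 (cv2) and the standard library are available. Lean on these libraries where they do the work, as an engineer would, in place of code of your own. Each camera call takes 0.05 s, during which the arm holds its last target. There are 200 camera calls.

## Working session

There is one attempt and no reset: what is moved stays moved. The work goes in short steps, Python scripts to look and compute and a tool call to move; the robot and the scene stay as the last step left them, time stands still between calls to the robot, and variables do not carry over. Pictures are saved under pics/ and viewed, about 8 in all and at most 12, crops included, and the job is handed in when it is done.

Besides the shell and the picture viewer there is one more tool, called after "Request:" as name(argument=value, ...) on one line, values as JSON. play_rows: Moves the arm, as the interface text tells. Its arguments: {"type":"object","properties":{"increments":{"type":"array","items":{"type":"object","properties":{"claw":{"type":"number"},"x":{"type":"number"},"y":{"type":"number"},"z":{"type":"number"},"spin":{"type":"number"}}}},"newtons":{"type":"number"}},"required":["increments"]}

```bash
ls; mkdir -p pics
python3 - <<'E'
from rig import bot, vision
import cv2, numpy as np
print(bot.state())
ims=[]
for n in ["side","top"]:
    c=vision.camera(n); f=c["frame"][:,:,::-1]; cv2.imwrite(f"pics/{n}0.png",cv2.resize(f,(800,600),interpolation=cv2.INTER_CUBIC))
    np.save(f"{n}0.npy",c,allow_pickle=True)
    print(n,c["fx"],c["fy"],c["cx"],c["cy"],c["D"],np.round(c["R"],3).tolist(),c["t"])
E
```

```text
pics
{'clock': 0.0, 'qpos': array([-1.29060770e+00,  2.59192459e-01,  2.07864416e-02,  1.33367669e+00,
       -2.85627273e-05,  1.41823597e+00]), 'joint_vel': array([-0.00023608,  0.00037561, -0.00029824, -0.00049254,  0.00107915,
        0.0012453 ]), 'effort': array([-1.64017300e-03, -5.55639589e+01,  3.44528282e+01,  1.37125334e-02,
       -3.01819591e-04, -1.94576967e-05]), 'eef_pos': array([ 230.5924671 , -499.05862991,  244.67571221]), 'ee_rot': array([-0.43582212,  1.98346122, -1.98085954]), 'contact_force': array([ 0.34687061, -0.61889528,  0.14122627]), 'torque': array([ 0.00830033, -0.011348  ,  0.0263128 ]), 'gripper_width': 85.43691322326913}
side 433.76425228937086 433.76425228937086 259.89197536196747 194.88212841519538 [-0.10221561  0.          0.          0.          0.        ] [[-0.85, -0.527, 0.001], [-0.39, 0.627, -0.674], [0.355, -0.573, -0.739]] [ 449.82784505  244.62464928 1083.52173058]
top 417.6161171649077 417.6161171649077 258.0543008811369 192.830673705037 [-0.15335177  0.          0.          0.          0.        ] [[-0.009, -1.0, 0.009], [-0.996, 0.008, -0.085], [0.085, -0.01, -0.996]] [  13.79893385  520.0627819  1180.04975265]
```

View pics/top0.png

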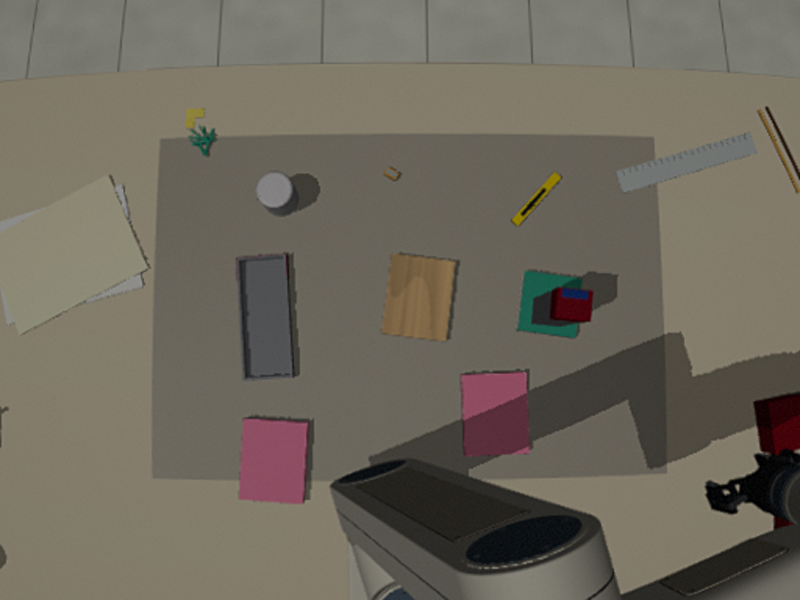

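View pics/side0.png

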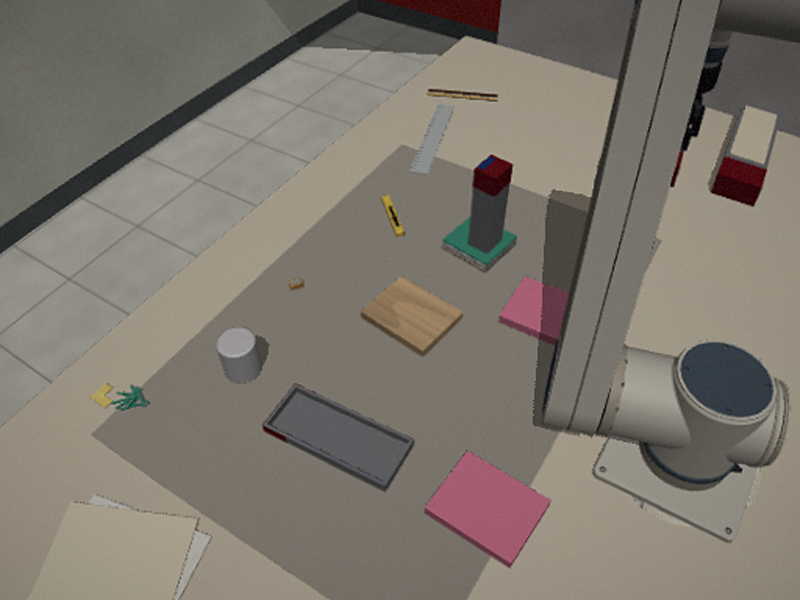

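The top view shows the carton (red top with a blue patch) at about (572,304) on the green stack. The board is at (420,297), the tray at (267,316), the tin at (276,192), the cutter at (537,199) and the sharpener at (392,173). The side view agrees. Next I'll measure these.

```bash
cat > h.py <<'E'
import cv2, numpy as np
from scipy.spatial.transform import Rotation as Rn
def rays(c,px):
    K=np.array([[c["fx"],0,c["cx"]],[0,c["fy"],c["cy"]],[0,0,1]])
    u=cv2.undistortPoints(np.array(px,float).reshape(-1,1,2),K,np.array(c["D"],float)).reshape(-1,2)
    d=np.c_[u,np.ones(len(u))]@c["R"]; return -c["R"].T@c["t"],d
def plane(c,px,z):
    o,d=rays(c,px); return o+d*((z-o[2])/d[:,2])[:,None]
def blob(m,near=None):
    cs=cv2.findContours(m.astype(np.uint8),cv2.RETR_EXTERNAL,cv2.CHAIN_APPROX_NONE)[0]
    if near is None: return max(cs,key=cv2.contourArea)
    return max(cs,key=lambda k:cv2.contourArea(k)-5*np.linalg.norm(k.mean((0,1))-near))
def rect(c,cnt,z):
    P=plane(c,cnt.reshape(-1,2),z)[:,:2].astype(np.float32)
    (ce,s,a)=cv2.minAreaRect(P); return np.round(ce,1),np.round(s,1),round(a,1)
def tool(s):
    R=Rn.from_rotvec(s["ee_rot"]).as_matrix(); return s["eef_pos"],R
E
python3 - <<'E'
from h import *
from rig import bot
p,R=tool(bot.state()); print(np.round(R,3))
c=np.load("top0.npy",allow_pickle=True).item(); f=c["frame"]; hsv=cv2.cvtColor(f,cv2.COLOR_RGB2HSV)
H,S,V=[hsv[...,i].astype(int) for i in range(3)]
print("cam",-c["R"].T@c["t"])
s=.64
for n,(x,y) in dict(board=(420,297),tray=(267,316),traywall=(241,300),red=(572,312),redl=(554,312),blue=(575,294),green=(538,282),table=(350,300),tin=(276,185),cut=(520,218),sh=(392,173)).items(): print(n,hsv[int(y*s),int(x*s)])
win=lambda x0,y0,x1,y1:(lambda m:(m.__setitem__((slice(int(y0*s),int(y1*s)),slice(int(x0*s),int(x1*s))),True),m)[1])(np.zeros(H.shape,bool))
board=(S>90)&(H>8)&(H<22)&win(370,240,470,350)
print("board",rect(c,blob(board),20))
red=((H<6)|(H>172))&(S>150)&win(540,280,600,330); blue=(H>105)&(H<130)&(S>120)&win(540,280,600,330)
print("carton",rect(c,blob(red|blue),215),"blue",rect(c,blob(blue),215))
g=(H>70)&(H<95)&(S>80)&win(505,260,600,350); print("green",rect(c,blob(g),25))
cut=(H>20)&(H<35)&(S>120)&win(500,160,570,230); print("cutter",rect(c,blob(cut),15))
for n,px in dict(sh=(392,173),tin=(277,185)).items(): print(n,plane(c,[(px[0]*s,px[1]*s)],12 if n=='sh' else 78))
E
python3 - <<'E'
import cv2,numpy as np
c=np.load("top0.npy",allow_pickle=True).item(); f=c["frame"][:,:,::-1]
a=cv2.resize(f[155:250,145:200],None,fx=6,fy=6,interpolation=cv2.INTER_CUBIC)
b=cv2.resize(f[165:225,325:395],None,fx=6,fy=6,interpolation=cv2.INTER_CUBIC)
o=np.zeros((570,750,3),np.uint8); o[:,:330]=a; o[:360,330:]=b; cv2.imwrite("pics/crop1.png",o)
E
```

```text
[[-0.908 -0.     0.419]
 [-0.419  0.001 -0.908]
 [-0.    -1.    -0.001]]
cam [ 418.44027156   21.65203815 1219.67702889]
board [ 17 114 136]
tray [120   3  81]
traywall [120   6  44]
red [175 237  70]
redl [  0 223  32]
blue [110 221  76]
green [ 82 181  93]
table [ 18  32 105]
tin [  0   4 130]
cut [ 26 255 144]
sh [106  25 111]
board (array([529.6, -18.3]), array([119.1, 149.7]), 82.4)
carton (array([ 496.8, -250.6]), array([65.4, 50.7]), 83.4) blue (array([ 515.1, -256.8]), array([38.5, 13.1]), 83.4)
green (array([ 514.1, -262.3]), array([110.4, 112.1]), 81.6)
cutter (array([ 716. , -244.5]), array([ 18.3, 131.4]), 47.6)
sh [[765.87122794  28.65532956  12.        ]]
tin [[727.1944304  235.43482395  78.        ]]
```

View pics/crop1.png

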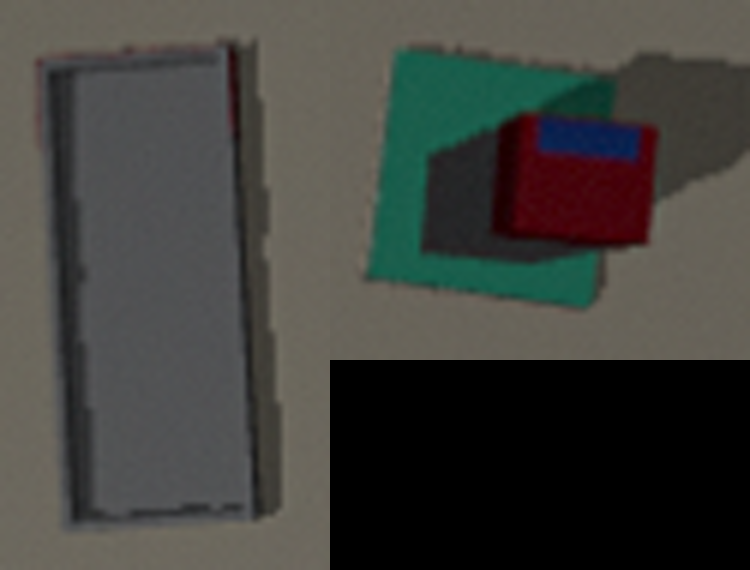

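The crop shows the blue patch on the far (+x) side of the carton's top, at crop pixels (540–643, 115–163). So the window already faces away from the robot, with carton yaw about -6.6° and board yaw about -7.6°. The tray rim corners in the crop are near (38,62), (230,45), (250,515) and (66,528).

```bash
cat >> h.py <<'E'
def inc(x,y,z,yaw):
    "increments to put the TCP at x,y,z with tool z (jaw axis) at world angle yaw deg"
    from rig import bot
    s=bot.state(); p,R=tool(s); d=R.T@(np.array([x,y,z])-p)/30
    cur=np.degrees(np.arctan2(R[1,2],R[0,2])); sp=np.radians((cur-yaw+180)%360-180)
    print("pos",np.round(p,1),"yaw",round(cur,1),"inc x %.3f y %.3f z %.3f spin %.3f"%(*d,sp),"F",np.round(s["contact_force"],1),"w",round(s["gripper_width"],1),"t",round(s["clock"],2),"q",np.round(s["qpos"],2))
E
python3 - <<'E'
from h import *
inc(498,-255,290,-96.6)
c=np.load("top0.npy",allow_pickle=True).item()
px=np.array([(38,62),(230,45),(250,515),(66,528)])/6+np.array([145,155])-.4
P=plane(c,px,20)[:,:2]; print(np.round(P,1)); print(P.mean(0),cv2.minAreaRect(P.astype(np.float32)))
E
```

```text
pos [ 230.6 -499.1  244.7] yaw -65.2 inc x -11.504 y -1.502 z -3.649 spin 0.548 F [-0.3  0.6 -0. ] w 85.4 t 0.1 q [-1.29  0.26  0.02  1.33 -0.    1.42]
[[604.7 322.2]
 [611.9 227.6]
 [384.8 216.7]
 [378.7 305.9]]
[495.02474939 268.10787982] ((495.158447265625, 266.77130126953125), (227.24571228027344, 94.79903411865234), 4.106169700622559)
```

Request:
play_rows(increments=[{"claw": -1,"x": -0.5,"y": -1.5,"z": -0.2,"spin": 0.1},{"claw": -1,"x": -11.5,"y": -1.5,"z": -3.65,"spin": 0.548},{"claw": -1,"x": -11.5,"y": -1.5,"z": -3.65,"spin": 0.548},{"claw": -1,"x": -11.5,"y": -1.5,"z": -3.65,"spin": 0.548},{"claw": -1,"x": -11.5,"y": -1.5,"z": -3.65,"spin": 0.548},{"claw": -1,"x": -11.5,"y": -1.5,"z": -3.65,"spin": 0.548},{"claw": -1,"x": -11.5,"y": -1.5,"z": -3.65,"spin": 0.548},{"claw": -1,"x": -11.5,"y": -1.5,"z": -3.65,"spin": 0.548}])

```text
clock: 0.9
eef_pos: [492.6, -259.4, 290.1]
ee_rot: [-0.124, -2.162, 2.162]
contact_force: [-0.2, -0.2, 0.6]
gripper_width: 85.3
```

Request:
play_rows(increments=[{"claw": -1},{"claw": -1},{"claw": -1}])

```text
schema error: expected keys claw, x, y, z, spin
```

Run:
```python
from h import *
from rig import vision
inc(498,-255,290,-96.6)
c=vision.camera("wrist"); np.save("wrist1.npy",c,allow_pickle=True)
cv2.imwrite("pics/wrist1.png",c["frame"][:,:,::-1]); print(-c["R"].T@c["t"])
```

```text
pos [ 492.6 -259.4  290.1] yaw -96.6 inc x -0.162 y 0.004 z -0.165 spin -0.000 F [-0.2 -0.2  0.6] w 85.3 t 0.9 q [-0.64  0.26  0.14  1.45 -0.    2.62]
[ 569.08513972 -267.7226643   418.92287075]
```

View pics/wrist1.png

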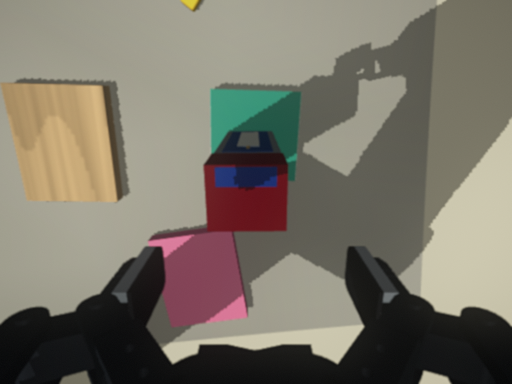

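The wrist view shows the carton's top face at (205–287, 165–230), with the blue patch and window on the far side. The last joint would run out of range over the tray, so I'll take the half-turned grasp.

Run:
```python
from h import *
c=np.load("wrist1.npy",allow_pickle=True).item(); hsv=cv2.cvtColor(c["frame"],cv2.COLOR_RGB2HSV)
H,S,V=[hsv[...,i].astype(int) for i in range(3)]
m=(((H<6)|(H>170))&(S>150)&(V>60)|((H>105)&(H<130)&(S>120))); m[:164]=0; m[240:]=0;m[:,:190]=0;m[:,300:]=0
k=blob(m); print(cv2.boundingRect(k),rect(c,k,215))
# board corners
b=(S>70)&(H>8)&(H<22); b[:,140:]=0; b[250:]=0; print("board",rect(c,blob(b),20))
inc(498,-255,290,83.4)
```

```text
(205, 164, 82, 68) (array([ 498.7, -253.4]), array([56.1, 49.3]), 83.4)
board (array([529.2, -20.1]), array([127.6, 150.3]), 82.4)
pos [ 496.7 -254.7  289.7] yaw -96.4 inc x -0.043 y -0.009 z 0.005 spin -3.138 F [-0.9  3.9 -1.8] w 85.6 t 0.95 q [-0.63  0.26  0.14  1.45  0.    2.63]
```

Request:
play_rows(increments=[{"claw": -1,"x": 0,"y": 0,"z": 0,"spin": -0.15},{"claw": -1,"x": 0,"y": 0,"z": 0,"spin": -0.3},{"claw": -1,"x": 0,"y": 0,"z": 0,"spin": -0.45},{"claw": -1,"x": 0,"y": 0,"z": 0,"spin": -0.6},{"claw": -1,"x": 0,"y": 0,"z": 0,"spin": -0.75},{"claw": -1,"x": 0,"y": 0,"z": 0,"spin": -0.9},{"claw": -1,"x": 0,"y": 0,"z": 0,"spin": -1.05},{"claw": -1,"x": 0,"y": 0,"z": 0,"spin": -1.2}])

```text
clock: 1.75
eef_pos: [491.3, -261.0, 289.9]
ee_rot: [-0.943, 1.554, -1.553]
contact_force: [-0.6, -0.9, -0.4]
gripper_width: 85.7
```

Request:
play_rows(increments=[{"claw": -1,"x": 0,"y": 0,"z": 0,"spin": -0.15},{"claw": -1,"x": 0,"y": 0,"z": 0,"spin": -0.3},{"claw": -1,"x": 0,"y": 0,"z": 0,"spin": -0.45},{"claw": -1,"x": 0,"y": 0,"z": 0,"spin": -0.6},{"claw": -1,"x": 0,"y": 0,"z": 0,"spin": -0.75},{"claw": -1,"x": 0,"y": 0,"z": 0,"spin": -0.9},{"claw": -1,"x": 0,"y": 0,"z": 0,"spin": -1.05},{"claw": -1,"x": 0,"y": 0,"z": 0,"spin": -1.2}])

```text
clock: 2.55
eef_pos: [491.3, -261.1, 289.9]
ee_rot: [-1.467, 0.665, -0.664]
contact_force: [0.8, 0.1, 0.1]
gripper_width: 85.6
```

Request:
play_rows(increments=[{"claw": -1,"x": 0,"y": 0,"z": 0,"spin": -0.15},{"claw": -1,"x": 0,"y": 0,"z": 0,"spin": -0.3},{"claw": -1,"x": 0,"y": 0,"z": 0,"spin": -0.45},{"claw": -1,"x": 0,"y": 0,"z": 0,"spin": -0.6},{"claw": -1,"x": 0,"y": 0,"z": 0,"spin": -0.7416},{"claw": -1,"x": 0,"y": 0,"z": 0,"spin": -0.7416}])

```text
clock: 3.15
eef_pos: [491.3, -261.1, 289.9]
ee_rot: [-1.569, 0.089, -0.088]
contact_force: [-0.4, 1.2, -0.4]
gripper_width: 85.4
```

Run:
```python
from h import *
inc(498,-255,182,83.4)
```

```text
pos [ 491.3 -261.1  289.9] yaw 83.5 inc x 0.200 y 3.598 z 0.225 spin 0.002 F [-0.4  1.2 -0.4] w 85.4 t 3.15 q [-0.64  0.26  0.14  1.45 -0.   -0.53]
```

Request:
play_rows(increments=[{"claw": -1,"x": 0.23,"y": 0.3,"z": 0.25,"spin": 0},{"claw": -1,"x": 0.23,"y": 1.3,"z": 0.25,"spin": 0},{"claw": -1,"x": 0.23,"y": 2.3,"z": 0.25,"spin": 0},{"claw": -1,"x": 0.23,"y": 3.2,"z": 0.25,"spin": 0},{"claw": -1,"x": 0.23,"y": 3.6,"z": 0.25,"spin": 0},{"claw": -1,"x": 0.23,"y": 3.6,"z": 0.25,"spin": 0}], newtons=60)

```text
clock: 3.75
eef_pos: [498.7, -253.6, 180.5]
ee_rot: [-1.567, 0.094, -0.09]
contact_force: [0.2, -0.7, -0.2]
gripper_width: 85.6
```

Request:
play_rows(increments=[{"claw": 0.2,"x": 0,"y": 0,"z": 0,"spin": 0},{"claw": 1,"x": 0,"y": 0,"z": 0,"spin": 0},{"claw": 1,"x": 0,"y": 0,"z": 0,"spin": 0},{"claw": 1,"x": 0,"y": 0,"z": 0,"spin": 0},{"claw": 1,"x": 0,"y": 0,"z": 0,"spin": 0},{"claw": 1,"x": 0,"y": 0,"z": 0,"spin": 0}], newtons=60)

```text
clock: 4.35
eef_pos: [499.9, -254.7, 183.8]
ee_rot: [-1.57, 0.088, -0.093]
contact_force: [0.6, 1.8, 6.4]
gripper_width: 55.3
```

Run:
```python
from h import *
inc(640,-33,182,82.4)
```

```text
pos [ 499.9 -254.7  183.8] yaw 83.4 inc x 3.787 y 0.064 z 7.878 spin 0.017 F [0.6 1.8 6.4] w 55.3 t 4.35 q [-0.62  0.3  -0.08  1.19  0.   -0.51]
```

Request:
play_rows(increments=[{"claw": 1,"x": 0,"y": -0.3,"z": 0,"spin": 0},{"claw": 1,"x": 0,"y": -1,"z": 0,"spin": 0},{"claw": 1,"x": 0.1,"y": -1.8,"z": 0.3,"spin": 0},{"claw": 1,"x": 0.5,"y": -2.4,"z": 1,"spin": 0},{"claw": 1,"x": 1,"y": -2.5,"z": 2,"spin": 0},{"claw": 1,"x": 1.5,"y": -2.5,"z": 3,"spin": 0.005},{"claw": 1,"x": 2,"y": -2.5,"z": 4,"spin": 0.01},{"claw": 1,"x": 2.5,"y": -2.5,"z": 5,"spin": 0.017}])

```text
clock: 5.15
eef_pos: [591.2, -112.9, 257.5]
ee_rot: [-1.568, 0.105, -0.104]
contact_force: [0.0, -0.7, -4.4]
gripper_width: 55.3
```

Request:
play_rows(increments=[{"claw": 1,"x": 0.5,"y": 0,"z": 1,"spin": 0},{"claw": 1,"x": 1,"y": 0,"z": 1.9,"spin": 0},{"claw": 1,"x": 1.2,"y": 0,"z": 2.5,"spin": 0},{"claw": 1,"x": 1.3,"y": 0,"z": 2.8,"spin": 0},{"claw": 1,"x": 1.3,"y": 0,"z": 2.88,"spin": 0},{"claw": 1,"x": 1.3,"y": 0,"z": 2.88,"spin": 0}])

```text
clock: 5.75
eef_pos: [640.5, -34.0, 257.4]
ee_rot: [-1.569, 0.104, -0.104]
contact_force: [-0.1, 0.6, -4.5]
gripper_width: 55.7
```

Run:
```python
from h import *
from rig import vision
inc(640,-33,164,82.4)
for n in ["side","wrist"]:
    c=vision.camera(n); np.save(n+"2.npy",c,allow_pickle=True); f=c["frame"][:,:,::-1]
    cv2.imwrite(f"pics/{n}2.png",f)
cv2.imwrite("pics/both2.png",np.hstack([cv2.resize(np.load(n+"2.npy",allow_pickle=True).item()["frame"][:,:,::-1],(400,300),interpolation=cv2.INTER_AREA) for n in ("side","wrist")]))
```

```text
pos [640.5 -34.  257.4] yaw 82.4 inc x -0.021 y 3.112 z 0.032 spin 0.000 F [-0.1  0.6 -4.5] w 55.7 t 5.75 q [-0.18  0.42  0.29  1.44 -0.   -0.05]
```

View pics/both2.png

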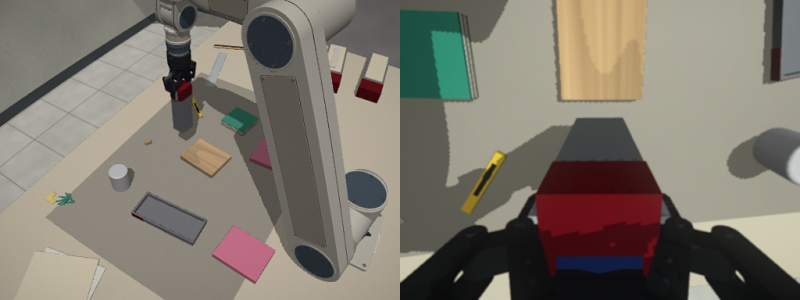

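The side view shows the carton hanging just beyond the board. The wrist view shows the foot centred on the board's far edge at about (598,100) in the combined picture. I'll check it in numbers.

Run:
```python
from h import *
from rig import bot
c=np.load("wrist2.npy",allow_pickle=True).item(); hsv=cv2.cvtColor(c["frame"],cv2.COLOR_RGB2HSV)
H,S,V=[hsv[...,i].astype(int) for i in range(3)]
b=(S>70)&(H>8)&(H<22); b[140:]=0; b[:,:180]=0; b[:,330:]=0
k=blob(b); P=plane(c,k.reshape(-1,2),20)[:,:2]
ys,xs=np.nonzero(b)
# far edge: lowest mask row per column
cols=np.arange(xs.min()+6,xs.max()-5); low=np.array([ys[xs==q].max()+.9 for q in cols])
E=plane(c,np.c_[cols,low],20)[:,:2]; f=np.polyfit(E[:,1],E[:,0],1); print("edge yaw",-np.degrees(np.arctan(f[0])),"x at y=-30",np.polyval(f,-30),xs.min(),xs.max())
rows=np.arange(60,115)
L=plane(c,[[xs[ys==r].min()-.5,r] for r in rows],20)[:,:2]; Rr=plane(c,[[xs[ys==r].max()+.5,r] for r in rows],20)[:,:2]
a=np.radians(-7.6); ex=np.array([np.cos(a),np.sin(a)]); ey=np.array([-ex[1],ex[0]])
print("edge along ex",(E@ex).mean(),"sides ey",np.median(L@ey),np.median(Rr@ey),"tcp",bot.state()["eef_pos"][:2]@np.c_[ex,ey])
```

```text
edge yaw -7.632146317346261 x at y=-30 603.5679754123868 199 315
edge along ex 602.2357579054013 sides ey -6.06690016105934 113.9965585316159 tcp [639.42712236  50.46094241]
```

Request:
play_rows(increments=[{"claw": 1,"x": 0,"y": 0.7,"z": 0.06,"spin": 0},{"claw": 1,"x": 0,"y": 1.7,"z": 0.06,"spin": 0},{"claw": 1,"x": 0,"y": 2.6,"z": 0.06,"spin": 0},{"claw": 1,"x": 0,"y": 3.05,"z": 0.06,"spin": 0},{"claw": 1,"x": 0,"y": 3.15,"z": 0.06,"spin": 0},{"claw": 1,"x": 0,"y": 3.15,"z": 0.06,"spin": 0},{"claw": 1,"x": 0,"y": 3.15,"z": 0.06,"spin": 0}])

```text
clock: 6.55
eef_pos: [641.6, -32.3, 164.1]
ee_rot: [-1.569, 0.103, -0.106]
contact_force: [0.8, 1.2, -4.5]
gripper_width: 55.5
```

Request:
play_rows(increments=[{"claw": 1,"x": -0.2,"y": 0,"z": 0,"spin": 0},{"claw": 1,"x": -0.3,"y": 0,"z": 0,"spin": 0},{"claw": 1,"x": -0.35,"y": 0,"z": 0,"spin": 0},{"claw": 1,"x": -0.35,"y": 0,"z": 0,"spin": 0}])

```text
clock: 6.95
eef_pos: [630.5, -30.3, 163.2]
ee_rot: [-1.568, 0.103, -0.104]
contact_force: [-0.8, -0.3, -3.8]
gripper_width: 55.1
```

Request:
play_rows(increments=[{"claw": 1,"x": -0.03,"y": 0.07,"z": 0,"spin": 0},{"claw": 1,"x": -0.06,"y": 0.07,"z": 0,"spin": 0},{"claw": 1,"x": -0.06,"y": 0.07,"z": 0,"spin": 0}])

```text
clock: 7.25
eef_pos: [629.0, -30.1, 160.5]
ee_rot: [-1.568, 0.104, -0.104]
contact_force: [-0.5, 0.2, -5.1]
gripper_width: 55.2
```

Request:
play_rows(increments=[{"claw": 1,"x": -0.04,"y": 0,"z": 0,"spin": 0},{"claw": 1,"x": -0.04,"y": 0,"z": 0,"spin": 0}])

```text
clock: 7.45
eef_pos: [628.3, -30.0, 160.8]
ee_rot: [-1.568, 0.103, -0.105]
contact_force: [2.0, 0.1, -6.8]
gripper_width: 55.4
```

Request:
play_rows(increments=[{"claw": 1,"x": -0.04,"y": 0,"z": 0,"spin": 0},{"claw": 1,"x": -0.04,"y": 0,"z": 0,"spin": 0}])

```text
clock: 7.65
eef_pos: [627.2, -29.8, 161.0]
ee_rot: [-1.568, 0.103, -0.105]
contact_force: [4.6, -0.2, -5.9]
gripper_width: 55.0
```

Request:
play_rows(increments=[{"claw": 1,"x": 0,"y": 0.05,"z": 0,"spin": 0},{"claw": 1,"x": 0,"y": 0.05,"z": 0,"spin": 0}])

```text
clock: 7.85
eef_pos: [627.1, -29.9, 159.5]
ee_rot: [-1.568, 0.103, -0.105]
contact_force: [5.0, -1.9, -3.1]
gripper_width: 55.4
```

Request:
play_rows(increments=[{"claw": 1,"x": 0,"y": 0.05,"z": 0,"spin": 0},{"claw": 1,"x": 0,"y": 0.05,"z": 0,"spin": 0}])

```text
clock: 8.05
eef_pos: [627.4, -29.9, 159.0]
ee_rot: [-1.569, 0.102, -0.106]
contact_force: [5.3, -0.2, 4.5]
gripper_width: 55.3
```

Request:
play_rows(increments=[{"claw": -0.6,"x": 0,"y": 0,"z": 0,"spin": 0},{"claw": -1,"x": 0,"y": 0,"z": 0,"spin": 0},{"claw": -1,"x": 0,"y": 0,"z": 0,"spin": 0},{"claw": -1,"x": 0,"y": 0,"z": 0,"spin": 0},{"claw": -1,"x": 0,"y": 0,"z": 0,"spin": 0}])

```text
clock: 8.55
eef_pos: [626.5, -29.8, 157.6]
ee_rot: [-1.568, 0.104, -0.103]
contact_force: [-0.4, -0.1, 0.3]
gripper_width: 85.1
```

Request:
play_rows(increments=[{"claw": -1,"x": 0,"y": -0.5,"z": 0,"spin": 0},{"claw": -1,"x": 0,"y": -1.5,"z": 0,"spin": 0},{"claw": -1,"x": 0,"y": -2.5,"z": 0,"spin": 0},{"claw": -1,"x": 0,"y": -3.0,"z": 0,"spin": 0},{"claw": -1,"x": 0,"y": -3.0,"z": 0,"spin": 0}])

```text
clock: 9.05
eef_pos: [627.4, -29.9, 250.0]
ee_rot: [-1.569, 0.101, -0.107]
contact_force: [0.4, -0.1, -0.5]
gripper_width: 85.5
```

Run:
```python
from h import *
from rig import vision
inc(690,-38,190,82.4)
fs=[]
for n in ["side","wrist"]:
    c=vision.camera(n); np.save(n+"3.npy",c,allow_pickle=True); f=c["frame"][:,:,::-1]
    fs.append(cv2.resize(f,(400,300),interpolation=cv2.INTER_AREA) if n=="wrist" else cv2.resize(f[20:170,160:360],(400,300),interpolation=cv2.INTER_CUBIC))
cv2.imwrite("pics/both3.png",np.hstack(fs))
```

```text
pos [627.4 -29.9 250. ] yaw 82.4 inc x 2.098 y 2.007 z 0.008 spin 0.000 F [ 0.4 -0.1 -0.5] w 85.5 t 9.05 q [-0.18  0.39  0.23  1.4   0.   -0.05]
```

View pics/both3.png

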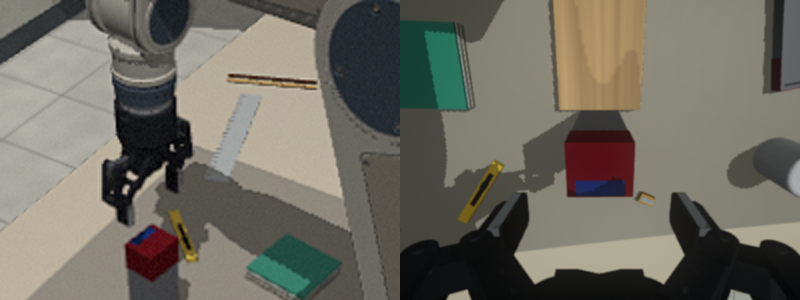

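The carton stands free and upright behind the board: its top is at (566–634, 142–196) in the right half, with the blue patch on the far side. I'll check that it is square.

Run:
```python
from h import *
c=np.load("wrist3.npy",allow_pickle=True).item(); hsv=cv2.cvtColor(c["frame"],cv2.COLOR_RGB2HSV)
H,S,V=[hsv[...,i].astype(int) for i in range(3)]
m=(((H<6)|(H>170))&(S>150)&(V>52)|((H>105)&(H<130)&(S>120))); m[:172]=0; m[260:]=0;m[:,:200]=0;m[:,305:]=0
k=blob(m); print(cv2.boundingRect(k)); r=rect(c,k,190); print(r)
a=np.radians(-7.6); ex=np.array([np.cos(a),np.sin(a)]); ey=np.array([-ex[1],ex[0]])
print(r[0]@ex,r[0]@ey)
P=plane(c,k.reshape(-1,2),190)[:,:2]; print("far side ex",np.percentile(P@ex,99),"near",np.percentile(P@ex,1),"ey",np.percentile(P@ey,[1,99]))
b=(S>70)&(H>8)&(H<22); b[145:]=0; b[:,:180]=0; b[:,330:]=0
ys,xs=np.nonzero(b); rows=np.arange(60,115)
L=plane(c,[[xs[ys==q].min()-.5,q] for q in rows],20)[:,:2]; Rr=plane(c,[[xs[ys==q].max()+.5,q] for q in rows],20)[:,:2]
cols=np.arange(xs.min()+6,xs.max()-5); E=plane(c,[[q,ys[xs==q].max()+.9] for q in cols],20)[:,:2]
print("edge",(E@ex).mean(),"sides",np.median(L@ey),np.median(Rr@ey))
```

```text
(211, 181, 89, 70)
(array([627.4, -28.9]), array([55.8, 48.3]), 82.7)
625.710839632248 54.33153013404906
far side ex 649.6950632924811 near 601.4696343560307 ey [26.38362402 82.14402369]
edge 602.1829700955788 sides -6.137583019597667 114.10375578457563
```

The carton is butted within 1 mm, 0.3 mm off the edge's middle and 0.3° off square. I'll go round behind the top with the jaws part closed.

Request:
play_rows(increments=[{"claw": 0.3,"x": 0.8,"y": 0,"z": 0,"spin": 0},{"claw": 0.3,"x": 1.7,"y": 0,"z": 0.03,"spin": 0},{"claw": 0.3,"x": 1.85,"y": 0,"z": 0.03,"spin": 0},{"claw": 0.3,"x": 1.85,"y": 1,"z": 0.03,"spin": 0},{"claw": 0.3,"x": 1.85,"y": 2,"z": 0.03,"spin": 0},{"claw": 0.3,"x": 1.85,"y": 2.5,"z": 0.03,"spin": 0},{"claw": 0.3,"x": 1.85,"y": 2.5,"z": 0.03,"spin": 0}])

```text
clock: 9.85
eef_pos: [679.8, -35.9, 168.9]
ee_rot: [-1.568, 0.109, -0.099]
contact_force: [-0.8, 1.3, 0.4]
gripper_width: 30.0
```

Request:
play_rows(increments=[{"claw": 0.3,"x": -0.2,"y": 0,"z": 0,"spin": 0},{"claw": 0.3,"x": -0.4,"y": 0,"z": 0,"spin": 0},{"claw": 0.3,"x": -0.6,"y": 0,"z": 0,"spin": 0},{"claw": 0.3,"x": -0.8,"y": 0,"z": 0,"spin": 0}])

```text
clock: 10.25
eef_pos: [657.7, -33.1, 173.8]
ee_rot: [-1.569, 0.102, -0.105]
contact_force: [1.0, -0.4, 0.7]
gripper_width: 29.9
```

Request:
play_rows(increments=[{"claw": 0.3,"x": -0.2,"y": 0,"z": 0,"spin": 0},{"claw": 0.3,"x": -0.4,"y": 0,"z": 0,"spin": 0},{"claw": 0.3,"x": -0.6,"y": 0,"z": 0,"spin": 0}])

```text
clock: 10.55
eef_pos: [639.6, -30.6, 172.9]
ee_rot: [-1.568, 0.104, -0.104]
contact_force: [0.3, -0.0, 0.7]
gripper_width: 29.8
```

Request:
play_rows(increments=[{"claw": 0.3,"x": -0.2,"y": 0,"z": 0,"spin": 0},{"claw": 0.3,"x": -0.4,"y": 0,"z": 0,"spin": 0},{"claw": 0.3,"x": -0.6,"y": 0,"z": 0,"spin": 0}])

```text
clock: 10.85
eef_pos: [621.7, -28.2, 172.5]
ee_rot: [-1.568, 0.104, -0.104]
contact_force: [0.4, 0.1, 0.5]
gripper_width: 30.1
```

Request:
play_rows(increments=[{"claw": 0.3,"x": -0.2,"y": 0,"z": 0,"spin": 0},{"claw": 0.3,"x": -0.4,"y": 0,"z": 0,"spin": 0},{"claw": 0.3,"x": -0.6,"y": 0,"z": 0,"spin": 0},{"claw": 0.3,"x": -0.8,"y": 0,"z": 0,"spin": 0},{"claw": 0.3,"x": -0.8,"y": 0,"z": 0,"spin": 0},{"claw": 0.3,"x": -0.8,"y": 0,"z": 0,"spin": 0}])

```text
clock: 11.45
eef_pos: [598.5, -25.2, 172.8]
ee_rot: [-1.568, 0.104, -0.104]
contact_force: [0.4, 0.6, -0.6]
gripper_width: 30.0
```

Run:
```python
from h import *
from rig import vision
inc(625,-30,230,82.4)
fs=[]
for n in ["side","wrist"]:
    c=vision.camera(n); np.save(n+"4.npy",c,allow_pickle=True); f=c["frame"][:,:,::-1]
    fs.append(cv2.resize(f,(400,300),interpolation=cv2.INTER_AREA) if n=="wrist" else cv2.resize(f[80:230,160:360],(400,300),interpolation=cv2.INTER_CUBIC))
cv2.imwrite("pics/both4.png",np.hstack(fs))
```

```text
pos [598.5 -25.2 172.8] yaw 82.4 inc x 0.897 y -1.906 z -0.042 spin 0.000 F [ 0.4  0.6 -0.6] w 30.0 t 11.45 q [-0.18  0.37 -0.    1.2  -0.   -0.05]
```

View pics/both4.png

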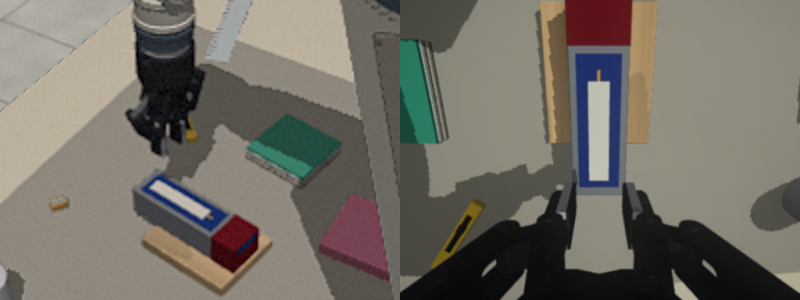

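It tipped as wanted: the carton lies along the board, window up, with its foot end at about (600,193) in the right half, just past the edge. Next I'll measure how it lies.

Run:
```python
from h import *
c=np.load("wrist4.npy",allow_pickle=True).item(); hsv=cv2.cvtColor(c["frame"],cv2.COLOR_RGB2HSV)
H,S,V=[hsv[...,i].astype(int) for i in range(3)]
a=np.radians(-7.6); ex=np.array([np.cos(a),np.sin(a)]); ey=np.array([-ex[1],ex[0]])
m=(H>105)&(H<130)&(S>120); m[:50]=0; m[260:]=0
k=blob(m); r=rect(c,k,68); print(cv2.boundingRect(k),r,r[0]@ex,r[0]@ey)
print(V[225:260,256].tolist(),S[225:260,256].tolist())
P=plane(c,[(256,q) for q in (240,245,248,250)],68)[:,:2]; print(P@ex)
inc(526,-16,160,82.4)
```

```text
(225, 69, 59, 170) (array([572.1, -21.7]), array([ 41.2, 130.7]), 82.4) 569.9443742464865 54.15450364264129
[193, 194, 194, 195, 194, 173, 134, 108, 103, 104, 105, 104, 104, 105, 108, 112, 115, 113, 113, 113, 113, 114, 114, 109, 113, 135, 144, 145, 144, 143, 144, 144, 144, 144, 144] [16, 17, 17, 17, 17, 7, 53, 146, 178, 172, 170, 172, 174, 155, 92, 32, 13, 14, 16, 16, 18, 16, 18, 12, 9, 25, 27, 28, 27, 27, 27, 27, 27, 28, 28]
[637.13377482 641.74230666 644.53013709 646.39822302]
pos [598.7 -25.2 172.7] yaw 82.4 inc x -2.444 y 0.422 z -0.015 spin 0.000 F [ 0.3 -0.4  0.7] w 29.8 t 11.55 q [-0.18  0.37 -0.    1.2  -0.   -0.05]
```

Request:
play_rows(increments=[{"claw": -0.5,"x": -0.3,"y": 0,"z": 0.05,"spin": 0},{"claw": -1,"x": -1,"y": -0.3,"z": 0.06,"spin": 0},{"claw": -1,"x": -1.5,"y": -0.3,"z": 0.06,"spin": 0},{"claw": -1,"x": -1.53,"y": -0.3,"z": 0.06,"spin": 0},{"claw": -1,"x": -1.53,"y": -0.3,"z": 0.06,"spin": 0}])

```text
clock: 12.05
eef_pos: [553.2, -17.3, 181.9]
ee_rot: [-1.568, 0.103, -0.104]
contact_force: [-0.2, -0.3, -0.5]
gripper_width: 85.3
```

Run:
```python
from h import *
from rig import vision
inc(553.3,-19.4,58,82.4)
c=vision.camera("wrist"); np.save("wrist5.npy",c,allow_pickle=True); cv2.imwrite("pics/wrist5.png",c["frame"][:,:,::-1])
hsv=cv2.cvtColor(c["frame"],cv2.COLOR_RGB2HSV); H,S,V=[hsv[...,i].astype(int) for i in range(3)]
a=np.radians(-7.6); ex=np.array([np.cos(a),np.sin(a)]); ey=np.array([-ex[1],ex[0]])
m=(H>105)&(H<130)&(S>120)
for z in (68,):
    k=blob(m); r=rect(c,k,z); print(z,cv2.boundingRect(k),r,r[0]@ex,r[0]@ey)
```

```text
pos [553.2 -17.3 181.9] yaw 82.4 inc x 0.010 y 4.131 z -0.070 spin 0.000 F [-0.2 -0.3 -0.5] w 85.3 t 12.05 q [-0.18  0.29 -0.1   1.18  0.   -0.05]
68 (225, 134, 53, 147) (array([572.3, -21.7]), array([ 41. , 130.6]), 82.6) 570.1426173545368 54.18095492069271
```

View pics/wrist5.png

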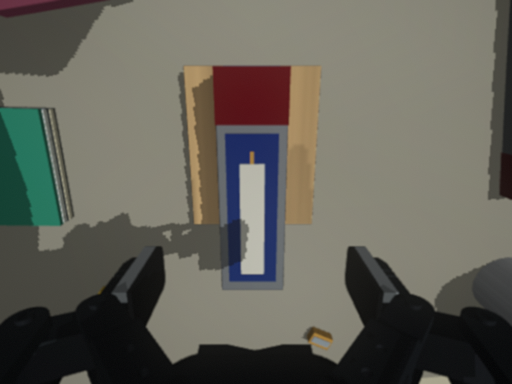

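The wrist view shows the carton lying flat, window up, centred on the board at columns 214–290. The burgundy end is at row 67 and the foot at row 290. Now I'll work out its centre and the moves.

Run:
```python
from h import *
c=np.load("wrist5.npy",allow_pickle=True).item()
a=np.radians(-7.6); ex=np.array([np.cos(a),np.sin(a)]); ey=np.array([-ex[1],ex[0]])
P=plane(c,[(252,67),(252,290.5),(216,120),(288,120)],68)[:,:2]; print(P@ex,P@ey)
h=((P[0]+P[1])/2)@ex; t=h*ex+54.2*ey; print(t); inc(t[0],t[1],58,82.5)
```

```text
[456.66157984 646.41336204 494.26735285 494.19700103] [54.59888061 54.33294599 27.02457165 82.06183949]
[553.86080858 -19.22047272]
pos [553.6 -17.4 181.8] yaw 82.4 inc x 0.015 y 4.126 z -0.060 spin -0.001 F [-0.7  0.7 -0.7] w 85.5 t 12.1 q [-0.18  0.29 -0.1   1.18  0.   -0.05]
```

Request:
play_rows(increments=[{"claw": -1,"x": 0.02,"y": 0.6,"z": -0.06,"spin": 0},{"claw": -1,"x": 0.02,"y": 1.8,"z": -0.06,"spin": 0},{"claw": -1,"x": 0.02,"y": 3.0,"z": -0.06,"spin": 0},{"claw": -1,"x": 0.02,"y": 3.9,"z": -0.06,"spin": 0},{"claw": -1,"x": 0.02,"y": 4.2,"z": -0.06,"spin": 0},{"claw": -1,"x": 0.02,"y": 4.2,"z": -0.06,"spin": 0},{"claw": -1,"x": 0.02,"y": 4.2,"z": -0.06,"spin": 0}])

```text
clock: 12.8
eef_pos: [554.5, -19.4, 56.7]
ee_rot: [-1.568, 0.103, -0.105]
contact_force: [0.9, -0.4, 0.2]
gripper_width: 85.5
```

Request:
play_rows(increments=[{"claw": 0,"x": 0,"y": 0,"z": 0,"spin": 0},{"claw": 1,"x": 0,"y": 0,"z": 0,"spin": 0},{"claw": 1,"x": 0,"y": 0,"z": 0,"spin": 0},{"claw": 1,"x": 0,"y": 0,"z": 0,"spin": 0},{"claw": 1,"x": 0,"y": 0,"z": 0,"spin": 0},{"claw": 1,"x": 0,"y": 0,"z": 0,"spin": 0}], newtons=70)

```text
clock: 13.4
eef_pos: [554.3, -19.4, 57.2]
ee_rot: [-1.569, 0.102, -0.106]
contact_force: [-0.7, -0.3, 6.8]
gripper_width: 54.5
```

Request:
play_rows(increments=[{"claw": 1,"x": 0,"y": -0.3,"z": 0,"spin": 0},{"claw": 1,"x": 0,"y": -1,"z": 0,"spin": 0},{"claw": 1,"x": 0,"y": -1.8,"z": 0,"spin": 0},{"claw": 1,"x": 0,"y": -2.3,"z": 0,"spin": 0},{"claw": 1,"x": 0,"y": -2.5,"z": 0,"spin": 0},{"claw": 1,"x": 0,"y": -2.5,"z": 0,"spin": 0}])

```text
clock: 14.0
eef_pos: [553.8, -19.2, 131.4]
ee_rot: [-1.568, 0.103, -0.105]
contact_force: [-0.2, 0.5, -4.1]
gripper_width: 54.6
```

Run:
```python
from h import *
inc(495,220,133,93.6)
```

```text
pos [553.8 -19.2 131.4] yaw 82.4 inc x -2.992 y -0.056 z 7.645 spin -0.195 F [-0.2  0.5 -4.1] w 54.6 t 14.0 q [-0.19  0.32 -0.19  1.06  0.   -0.05]
```

Run:
```python
from h import *
c=np.load("side0.npy",allow_pickle=True).item()
px=np.array([(264,427),(297,385),(413,438),(387,486)])*.64-.3
P=plane(c,px,20)[:,:2]; print(np.round(P,1),P.mean(0),cv2.minAreaRect(P.astype(np.float32)))
c=np.load("top0.npy",allow_pickle=True).item(); hsv=cv2.cvtColor(c["frame"],cv2.COLOR_RGB2HSV)
H,S,V=[hsv[...,i].astype(int) for i in range(3)]
m=(S<14); z=np.zeros_like(m); z[155:250,145:195]=1; m&=z>0
k=blob(m); print(cv2.boundingRect(k),rect(c,k,20),rect(c,k,5))
# floor only (bright grey)
f=m&(V>72); k=blob(cv2.morphologyEx(f.astype(np.uint8),cv2.MORPH_OPEN,np.ones((3,3)))); print("floor",cv2.boundingRect(k),rect(c,k,5))
```

```text
[[602.5 323.5]
 [608.5 227.9]
 [385.7 211.9]
 [375.1 305.3]] [492.96182349 267.13858783] ((492.6271057128906, 266.6490478515625), (228.137939453125, 95.76394653320312), 4.581638336181641)
(152, 163, 36, 81) (array([493.3, 267. ]), array([227.8,  96.2]), 3.6) (array([494.2, 270. ]), array([230.6,  97.4]), 3.6)
floor (158, 166, 29, 75) (array([495. , 263.4]), array([215.8,  76.3]), 3.6)
```

Request:
play_rows(increments=[{"claw": 1,"x": -0.2,"y": -0.1,"z": 0.5,"spin": -0.02},{"claw": 1,"x": -0.7,"y": -0.1,"z": 1.5,"spin": -0.05},{"claw": 1,"x": -1.2,"y": -0.1,"z": 2.7,"spin": -0.08},{"claw": 1,"x": -1.7,"y": -0.1,"z": 3.9,"spin": -0.11},{"claw": 1,"x": -2.2,"y": -0.1,"z": 5.1,"spin": -0.14},{"claw": 1,"x": -2.7,"y": -0.1,"z": 6.3,"spin": -0.17},{"claw": 1,"x": -3.0,"y": -0.1,"z": 7.3,"spin": -0.195},{"claw": 1,"x": -3.0,"y": -0.1,"z": 7.6,"spin": -0.195}])

```text
clock: 14.8
eef_pos: [492.4, 221.8, 132.9]
ee_rot: [-1.57, -0.051, 0.055]
contact_force: [0.7, -0.7, -5.2]
gripper_width: 54.7
```

Run:
```python
from h import *
inc(493.8,267,60,93.9)
```

```text
pos [492.4 221.8 132.9] yaw 93.9 inc x 0.154 y 2.430 z 1.498 spin -0.001 F [ 0.7 -0.7 -5.2] w 54.7 t 14.8 q [ 0.27  0.3  -0.21  1.06  0.    0.2 ]
```

Request:
play_rows(increments=[{"claw": 1,"x": 0.1,"y": 0,"z": 0.8,"spin": 0},{"claw": 1,"x": 0.15,"y": 0,"z": 1.4,"spin": 0},{"claw": 1,"x": 0.15,"y": 0.6,"z": 1.5,"spin": 0},{"claw": 1,"x": 0.15,"y": 1.3,"z": 1.5,"spin": 0},{"claw": 1,"x": 0.15,"y": 1.8,"z": 1.5,"spin": 0},{"claw": 1,"x": 0.15,"y": 2.0,"z": 1.5,"spin": 0},{"claw": 1,"x": 0.15,"y": 2.0,"z": 1.5,"spin": 0},{"claw": 1,"x": 0.15,"y": 2.0,"z": 1.5,"spin": 0}])

```text
clock: 15.6
eef_pos: [496.3, 263.9, 74.1]
ee_rot: [-1.57, -0.049, 0.049]
contact_force: [-0.2, 0.3, -3.3]
gripper_width: 54.7
```

Run:
```python
from h import *
from rig import vision
inc(493.8,267,44,93.9)
fs=[]
for n in ["side","wrist"]:
    c=vision.camera(n); np.save(n+"6.npy",c,allow_pickle=True); f=c["frame"][:,:,::-1]
    fs.append(cv2.resize(f,(400,300),interpolation=cv2.INTER_AREA) if n=="wrist" else cv2.resize(f[190:340,120:320],(400,300),interpolation=cv2.INTER_CUBIC))
cv2.imwrite("pics/both6.png",np.hstack(fs))
```

```text
pos [496.3 263.9  74.1] yaw 93.6 inc x -0.078 y 1.003 z 0.110 spin -0.005 F [-0.2  0.3 -3.3] w 54.7 t 15.6 q [ 0.34  0.38 -0.26  0.93  0.    0.28]
```

View pics/both6.png

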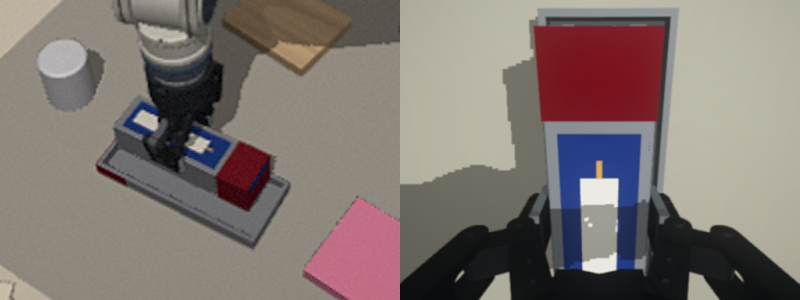

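The side and wrist views show the carton 17 mm above the tray rim, lined up and window up. It sits 3–6 mm too far toward -y (carton centre at column 599, tray centre at 608), so I'll correct that and lower it.

Request:
play_rows(increments=[{"claw": 1,"x": -0.08,"y": 0,"z": 0.15,"spin": 0},{"claw": 1,"x": -0.08,"y": 0.2,"z": 0.15,"spin": 0},{"claw": 1,"x": -0.08,"y": 0.5,"z": 0.15,"spin": 0},{"claw": 1,"x": -0.08,"y": 0.8,"z": 0.15,"spin": 0},{"claw": 1,"x": -0.08,"y": 1.0,"z": 0.15,"spin": 0},{"claw": 1,"x": -0.08,"y": 1.0,"z": 0.15,"spin": 0}])

```text
clock: 16.3
eef_pos: [493.2, 268.1, 42.8]
ee_rot: [-1.571, -0.049, 0.05]
contact_force: [1.1, -0.1, -4.0]
gripper_width: 54.8
```

Request:
play_rows(increments=[{"claw": 1,"x": 0,"y": 0.04,"z": 0,"spin": 0},{"claw": 1,"x": 0,"y": 0.04,"z": 0,"spin": 0}])

```text
clock: 16.5
eef_pos: [493.5, 268.2, 42.4]
ee_rot: [-1.57, -0.049, 0.049]
contact_force: [-0.5, -0.6, -4.0]
gripper_width: 54.5
```

Request:
play_rows(increments=[{"claw": 1,"x": 0,"y": 0.03,"z": 0,"spin": 0},{"claw": 1,"x": 0,"y": 0.03,"z": 0,"spin": 0}])

```text
clock: 16.7
eef_pos: [493.5, 268.2, 42.2]
ee_rot: [-1.57, -0.05, 0.049]
contact_force: [-4.0, -0.9, 5.6]
gripper_width: 54.5
```

The carton touches the tray floor at the expected height. I'll open and rise.

Request:
play_rows(increments=[{"claw": -0.6,"x": 0,"y": 0,"z": 0,"spin": 0},{"claw": -1,"x": 0,"y": 0,"z": 0,"spin": 0},{"claw": -1,"x": 0,"y": 0,"z": 0,"spin": 0},{"claw": -1,"x": 0,"y": 0,"z": 0,"spin": 0},{"claw": -1,"x": 0,"y": 0,"z": 0,"spin": 0}])

```text
clock: 17.2
eef_pos: [493.5, 268.2, 41.6]
ee_rot: [-1.57, -0.049, 0.049]
contact_force: [0.2, 0.3, 0.0]
gripper_width: 85.8
```

Request:
play_rows(increments=[{"claw": -1,"x": 0,"y": -0.5,"z": 0,"spin": 0},{"claw": -1,"x": 0,"y": -1.5,"z": 0,"spin": 0},{"claw": -1,"x": 0,"y": -3,"z": 0,"spin": 0},{"claw": -1,"x": 0,"y": -4.5,"z": 0,"spin": 0},{"claw": -1,"x": 0,"y": -6,"z": -1,"spin": 0},{"claw": -1,"x": 0,"y": -6,"z": -2.5,"spin": 0},{"claw": -1,"x": 0,"y": -6,"z": -4,"spin": 0},{"claw": -1,"x": 0,"y": -6,"z": -5,"spin": 0}])

```text
clock: 18.0
eef_pos: [502.8, 116.3, 222.1]
ee_rot: [-1.571, -0.05, 0.048]
contact_force: [0.7, 0.8, -0.1]
gripper_width: 85.5
```

Request:
play_rows(increments=[{"claw": -1,"x": 0,"y": 0,"z": -1.5,"spin": 0},{"claw": -1,"x": 0,"y": 0,"z": -3,"spin": 0},{"claw": -1,"x": 0,"y": 0,"z": -4.5,"spin": 0},{"claw": -1,"x": 0,"y": 0,"z": -5,"spin": 0},{"claw": -1,"x": 0,"y": 0,"z": -5,"spin": 0}])

```text
clock: 18.5
eef_pos: [512.4, -33.1, 221.4]
ee_rot: [-1.57, -0.047, 0.047]
contact_force: [-0.3, 0.6, 0.3]
gripper_width: 85.3
```

Run:
```python
from h import *
from rig import vision
fs=[]
for n in ["side","top"]:
    c=vision.camera(n); f=c["frame"][:,:,::-1]
    fs.append(cv2.resize(f[190:340,120:320] if n=="side" else f[70:270,100:366],(400,300),interpolation=cv2.INTER_CUBIC))
cv2.imwrite("pics/both7.png",np.hstack(fs))
hsv=cv2.cvtColor(c["frame"],cv2.COLOR_RGB2HSV); H,S,V=[hsv[...,i].astype(int) for i in range(3)]
m=(H>105)&(H<130)&(S>120); m[:,220:]=0; print("window",rect(c,blob(m),53))
o=np.load("top0.npy",allow_pickle=True).item()["frame"].astype(int)
for n,(x0,y0,x1,y1) in dict(tin=(150,100,210,145),sh=(235,98,265,122),cut=(320,105,365,150)).items(): print(n,np.abs(c["frame"][y0:y1,x0:x1]-o[y0:y1,x0:x1]).mean())
```

```text
window (array([511.9, 268. ]), array([130.2,  40.3]), 3.7)
tin 1.5144444444444445
sh 1.485648148148148
cut 6.481975308641975
```

View pics/both7.png

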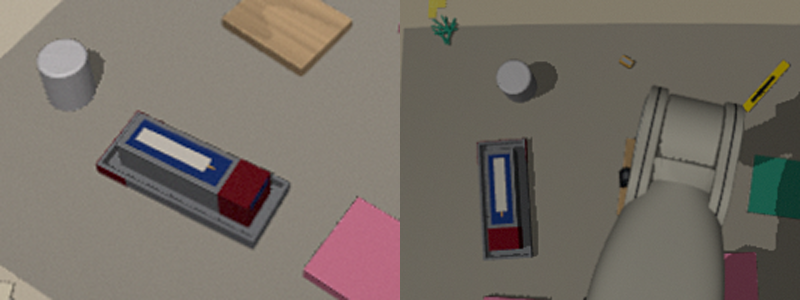

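The carton lies flat inside the tray with its window up, and the gripper is clear. The tin and sharpener are unchanged. The cutter's larger difference is probably the arm showing at the edge of its crop, since the cutter lies where it did.

```bash
python3 -c "
from rig import bot
print(bot.hand_in())"
```

```text
the job is handed in; nothing more can be done
None
```

The job is done and handed in at about 18.6 s on the clock. I lifted the carton off the cards, stood it against the far edge of the plywood board and let go. I then pushed its top so it tipped onto the board, picked it up as it lay, and laid it in the grey tray, window up.

- **Standing:** it was within 1 mm of the board's edge, 0.3 mm off the middle and 0.3° off square, with the window facing away.
- **Tipping:** it came to lie flat on the board, window up and straight. Its foot overhung by about 44 mm instead of the expected 20 mm, so it slid some 24 mm while falling, and I gripped it where it lay.
- **Tray:** its centre line is about 1 mm from the tray's and its yaw is 3.7°, against about 3.8° for the tray. The gripper is clear of everything.
- **Bystanders:** the tin and sharpener match the first picture. The automatic comparison for the cutter showed a larger difference (6.5 against 1.5). The arm probably shows in that crop, and by eye the cutter has not moved. I did not measure the cutter again.
- **Forces:** every force reading at the end of a move was below 10 N.

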